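# Clear the vial boxes and peel off one sticky tray

### The arm

A 6-joint arm with a two-finger parallel gripper is mounted at the origin on the work surface. World frame = base frame: x ahead of the robot, y to its left, z up, the work surface at z = 0. Lengths are in mm, angles in rad, forces in N, time in s.
With the tool pointing down it reaches from about 425 to 1125 mm from the base axis. Payload 14.9 kg.
Tool frame: the origin (TCP) lies on the front face of the gripper's body, between the roots of the fingers; the fingertips stand 78 mm ahead of it and the grasp point (between the pads) lies 60 mm ahead of it; z points along the fingers, y is the direction in which the jaws open and shut (so a half turn about z gives the same grasp; the last joint's range is limited). The gripper opens to 91 mm and grips with 3 to 60 N. Pads are 32 mm wide; open, the fingers measure 118 mm over their backs; the gripper's body (76 mm by 178 mm) begins 60 mm behind the grasp point.
Start: joints at [1.116, 0.379, 1.734, -0, 1.028, -0.033], TCP at [286.591, 638.658, 292.232] pointing down, gripper open.
Joint ranges: [-2.77, 2.77], [-0.74, 2.19], [0, 2.66], [-1.06, 4.2], [0.31, 2.87], [-3.08, 3.08]. Speed limits (rad/s): [1.89, 1.89, 2.39, 3.14, 3.14, 3.14].

### API

Orientations are given as a rotation vector (axis times angle).
In Python, from rig import goto, servo_line, set_joints, open_gripper, close, hold, ik, camera, get_calibration, PlanningError, job_done, get_time_s, get_q, get_joint_velocities, get_joint_efforts, get_eef_pos, get_tcp_rot, get_wrist_force, get_moment, get_opening gives the robot as it stands. Calls block until the motion is done:
- goto(position, orientation): joint-space move of the TCP to a pose.
- servo_line(position, ori=None, max_speed=150, max_force=None): straight line of the TCP; ori=None keeps the orientation; max_speed is the mean speed in mm/s. With max_force (N) it stops when the force on the tool has changed by that much, and returns True; else False.
- set_joints(angles): joint-space move.
- open_gripper() and close(): open the fingers fully, or close them until they stop; the grip force is fixed at half the most.
- hold(seconds).
- ik(position, orientation): joint angles nearest the present ones, or None.
- camera(name): name is "side" or "top"; returns the picture (480x640x3 uint8, red, green, blue); there is no depth.
- get_calibration(name): a dict with "camera_matrix" (3x3 intrinsics, pixels), "world_from_camera" (4x4, takes a point from camera to world coordinates). Camera axes: x right, y down, z forward; pixel columns grow to the right and rows downward; lengths in mm; the calibration is good to about 2 mm. A picture is of the moment at which its call begins. get_calibration takes no time and is no camera call.
A pose or a line that the arm cannot do raises PlanningError and nothing moves.
- job_done(): hands the job in, once; it reports no verdict.
Readings, each from a call of its own:
- get_time_s(): time.
- get_q(): joint angles.
- get_joint_velocities(): joint speeds.
- get_joint_efforts(): joint torques, N m.
- get_eef_pos(): TCP position.
- get_tcp_rot(): TCP orientation.
- get_wrist_force(): force on the tool from outside, world axes, zero at the start.
- get_moment(): the same for the moment, N m.
- get_opening(): finger opening in mm.
Only numpy, scipy, OpenCV 4.12 (cv2) and the standard library are available. Lean on these libraries where they do the work, as an engineer would, in place of code of your own. Each camera call takes 0.05 s, during which the arm holds its last target.

### The job

Two vial boxes are standing in the top tray of the nested tray stack: stack them one on the other, squarely, on the third box that stands by itself on the bench, and leave that column standing. Then peel just the top tray off the sticky stack by its corner tab: raise the tab corner first while the opposite corner is still down in the nest, so that the trays below do not come up with it, and only then lift it away. Finish while holding the tray level in the gripper, touching nothing else, centred about 15 cm above the white tile; do not put it down, and leave everything else on the bench alone.

Things in the scene. Friction and masses are not known exactly. Their poses are not given: they have to be found in the camera images.
- tray: the top tray: white formed plastic, open at the top, 0.06 kg. Origin at the centre of its underside. Body 160 (x) x 100 (y) x 22 mm high, floor and walls 3 mm thick; a flat rim 182 x 122 mm all round, its top 22 mm above the underside. An upright pull tab stands on the rim's (+x,+y) corner. It nests in and clings to the tray below until raised about 10 mm
- tray_tab (a point): centre of the top tray's pull tab, at (90, 60, 35) mm in the tray's frame. The tab is an upright fin 36 mm long (along the tray's diagonal, from its centre towards this point), 10 mm thick across that, from 21 to 48 mm above the tray's underside (26 mm above the rim)
- tray_heel (a point): lower outer corner of the top tray opposite the tab, at (-80, -50, 0) mm in the tray's frame. Raising the tab so that the tray tilts about this corner takes about 4 N; pulling it straight up takes about 9 N, more than the trays below weigh, so they come along. The next rim is 3 mm below this tray's, so about 0.2 rad of tilt is free before the rims meet
- magazine: grey tray holder fixed to the bench, 200 x 146 mm; origin at the centre of its underside on the bench; x, y axes as the nested trays'. While nested, the top tray's underside is 38 mm above this origin
- stack (a joint): how far the five nested trays below the top one have been raised (m), 0 when down; they weigh 0.57 kg together, are guided straight up and down, and fall back
- box_a: closed brown cardboard vial box with a paper band, 70 (its x) x 54 (its y) x 45 mm high, about 0.15 kg; origin at the centre of its underside. Starts standing on the top tray's floor, its x along the tray's, next to the other
- box_b: closed brown cardboard vial box with a paper band, 70 (its x) x 54 (its y) x 45 mm high, about 0.15 kg; origin at the centre of its underside. As box_a, the other one in the tray
- box_base: closed brown cardboard vial box with a paper band, 70 (its x) x 54 (its y) x 45 mm high, about 0.15 kg; origin at the centre of its underside. Stands by itself on the bench: the bottom of the column
- tile: white ceramic tile fixed on the bench, 150 x 150 x 6 mm high; origin at the centre of its underside
- wash_bottle: white squeeze bottle with bent spout, 68 dia, 145 to the neck's top mm, loose on the bench, a bystander to leave alone; origin at the centre of its underside
- beaker: glass beaker 70 dia, 90 high mm, loose on the bench, a bystander to leave alone; origin at the centre of its underside
- mortar: white porcelain bowl 100 dia, 50 high mm, loose on the bench, a bystander to leave alone; origin at the centre of its underside
- stopper: red-brown rubber stopper 30 dia, 26 high mm, loose on the bench, a bystander to leave alone; origin at the centre of its underside
- vial: small glass vial 24 dia, 50 high mm, loose on the bench, a bystander to leave alone; origin at the centre of its underside
- jar: amber jar 64 dia, 80 high mm, loose on the bench, a bystander to leave alone; origin at the centre of its underside
- pumice: grey scouring block 75 x 55 x 40 mm, loose on the bench, a bystander to leave alone; origin at the centre of its underside

How it is judged (in metres and radians):
On the way, in this order (a step that is already met when the one before it is completed fails the run):
1. one box from the tray stands squarely on the single box and is let go (((horizontal distance between box_a and box_base below 0.009 m and angle between the x axis of box_a and the x axis of box_base, either way round below 0.14 rad and z of box_a in the frame of box_base between 0.04 and 0.05 m and linear speed of box_a below 0.03 m/s and contact force between the fingers and box_a below 0.1 N) or (horizontal distance between box_b and box_base below 0.009 m and angle between the x axis of box_b and the x axis of box_base, either way round below 0.14 rad and z of box_b in the frame of box_base between 0.04 and 0.05 m and linear speed of box_b below 0.03 m/s and contact force between the fingers and box_b below 0.1 N))), for 0.2 s.
2. the other box stands squarely on top of that one and is let go (((horizontal distance between box_a and box_base below 0.009 m and angle between the x axis of box_a and the x axis of box_base, either way round below 0.14 rad and z of box_a in the frame of box_base between 0.04 and 0.05 m and horizontal distance between box_b and box_a below 0.009 m and angle between the x axis of box_b and the x axis of box_a, either way round below 0.14 rad and z of box_b in the frame of box_a between 0.04 and 0.05 m) or (horizontal distance between box_b and box_base below 0.009 m and angle between the x axis of box_b and the x axis of box_base, either way round below 0.14 rad and z of box_b in the frame of box_base between 0.04 and 0.05 m and horizontal distance between box_a and box_b below 0.009 m and angle between the x axis of box_a and the x axis of box_b, either way round below 0.14 rad and z of box_a in the frame of box_b between 0.04 and 0.05 m)) and linear speed of each of box_a, box_b below 0.03 m/s and contact force between the fingers and box_a below 0.1 N and contact force between the fingers and box_b below 0.1 N), for 0.2 s.
3. the tray's tab corner is raised while the opposite corner is still down in the nest (angle between tray's own z axis and vertical above 0.1 rad and z of tray_tab in the frame of magazine above 0.088 m and z of tray_heel in the frame of magazine below 0.046 m), for 0.1 s.
At the end, for the whole second after the job is handed in: Three boxes in one column (each within 9 mm and 0.14 rad of the one below, bottom box within 20 mm of its start), lower trays down, and the gripper holds the tray still and level (0.25 rad), 100 to 220 mm above the bench, centre within 50 mm of the tile's, touching nothing else (((horizontal distance between box_a and box_base below 0.009 m and angle between the x axis of box_a and the x axis of box_base, either way round below 0.14 rad and z of box_a in the frame of box_base between 0.04 and 0.05 m and horizontal distance between box_b and box_a below 0.009 m and angle between the x axis of box_b and the x axis of box_a, either way round below 0.14 rad and z of box_b in the frame of box_a between 0.04 and 0.05 m) or (horizontal distance between box_b and box_base below 0.009 m and angle between the x axis of box_b and the x axis of box_base, either way round below 0.14 rad and z of box_b in the frame of box_base between 0.04 and 0.05 m and horizontal distance between box_a and box_b below 0.009 m and angle between the x axis of box_a and the x axis of box_b, either way round below 0.14 rad and z of box_a in the frame of box_b between 0.04 and 0.05 m)) and linear speed of each of box_a, box_b below 0.03 m/s and distance of box_base from where it was at the start of the episode below 0.02 m and value of joint stack below 0.004 m and horizontal distance between tray and tile below 0.05 m and height (world z) of tray between 0.1 and 0.22 m and angle between tray's own z axis and vertical below 0.25 rad and linear speed of tray below 0.05 m/s and contact force between the fingers and tray above 1 N and z of tray in the frame of magazine above 0.06 m and contact force between tray and box_a below 0.1 N and contact force between tray and box_b below 0.1 N and contact force between tray and box_base below 0.1 N and contact force between tray and magazine below 0.1 N and contact force between tray and tile below 0.1 N); the arm keeps its last pose, push and grip.
It fails at once if the trays below come up with the top one (value of joint stack above 0.012 m).
It fails at once if the bottom box of the column is shoved or knocked over (distance of box_base from where it was at the start of the episode above 0.03 m or angle between box_base's own z axis and vertical above 0.3 rad).
It fails at once if a bystander is moved or tipped ((distance of wash_bottle from where it was at the start of the episode above 0.03 m or angle between wash_bottle's own z axis and vertical above 0.4 rad) or (distance of beaker from where it was at the start of the episode above 0.03 m or angle between beaker's own z axis and vertical above 0.4 rad) or (distance of mortar from where it was at the start of the episode above 0.03 m or angle between mortar's own z axis and vertical above 0.4 rad) or (distance of stopper from where it was at the start of the episode above 0.03 m or angle between stopper's own z axis and vertical above 0.4 rad) or (distance of vial from where it was at the start of the episode above 0.03 m or angle between vial's own z axis and vertical above 0.4 rad) or (distance of jar from where it was at the start of the episode above 0.03 m or angle between jar's own z axis and vertical above 0.4 rad) or (distance of pumice from where it was at the start of the episode above 0.03 m or angle between pumice's own z axis and vertical above 0.4 rad)).
It also fails if it takes over 70 s, if anything falls off the work surface, if the arm or the gripper's body presses on something with over 40 N, if the wrist force passes 120 N, or if a joint passes its speed limit or range.

## Working session

There is one attempt and no reset: what is moved stays moved. The work goes in short steps, each a Python script; the robot and the scene stay as the last script left them, time stands still between calls to the robot, and variables do not carry over. Pictures are saved under pics/ and viewed, and the job is handed in when it is done.

```bash
ls; mkdir -p pics; python3 - <<'E'
from rig import *
import cv2, numpy as np
np.set_printoptions(precision=4,suppress=True)
for n in ("side","top"):
    im=camera(n); cv2.imwrite(f"pics/{n}0.png",im[:,:,::-1])
    c=get_calibration(n); print(n,c["camera_matrix"],c["world_from_camera"])
print(get_time_s(),get_tcp_rot(),get_opening())
E
```

```text
pics
side [[616.1453   0.     330.1224]
 [  0.     616.1453 242.2425]
 [  0.       0.       1.    ]] [[    0.9961    -0.0371     0.0802   462.4635]
 [   -0.0872    -0.5598     0.824  -1159.0087]
 [    0.0143    -0.8278    -0.5608   863.7212]
 [    0.         0.         0.         1.    ]]
top [[446.4638   0.     322.893 ]
 [  0.     446.4638 238.7781]
 [  0.       0.       1.    ]] [[  -0.0284   -0.9907    0.1332  413.7908]
 [  -0.9996    0.0273   -0.0103   -3.5142]
 [   0.0066   -0.1334   -0.991  1375.3556]
 [   0.        0.        0.        1.    ]]
0.1 [-0.6577 -3.0717  0.0014] 91.16162230387233
```

View pics/side0.png

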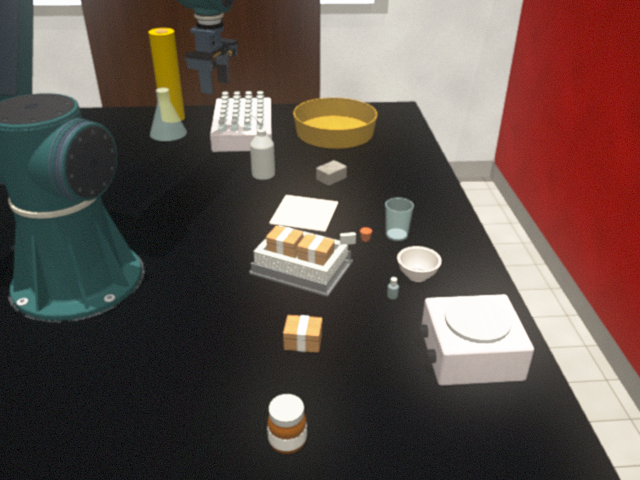

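View pics/top0.png

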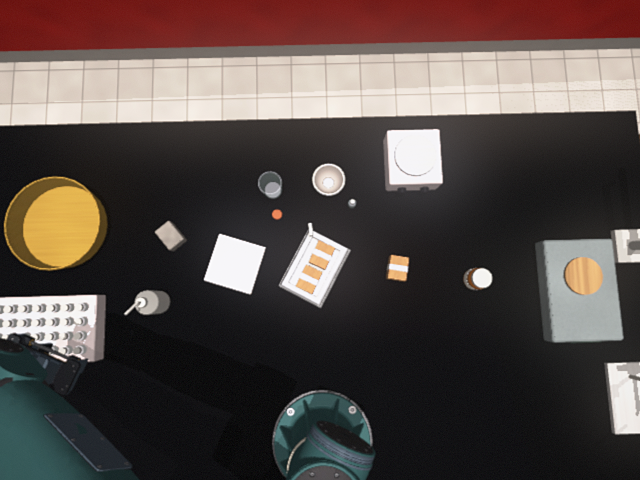

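```bash
python3 - <<'E'
import cv2
t=cv2.imread("pics/top0.png"); s=cv2.imread("pics/side0.png")
cv2.imwrite("pics/tz.png",cv2.resize(t[210:320,270:420],(750,550),interpolation=cv2.INTER_CUBIC))
cv2.imwrite("pics/sz.png",cv2.resize(s[180:360,230:400],None,fx=3.3,fy=3.3,interpolation=cv2.INTER_CUBIC))
E
```

```text
(no output)
```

View pics/tz.png

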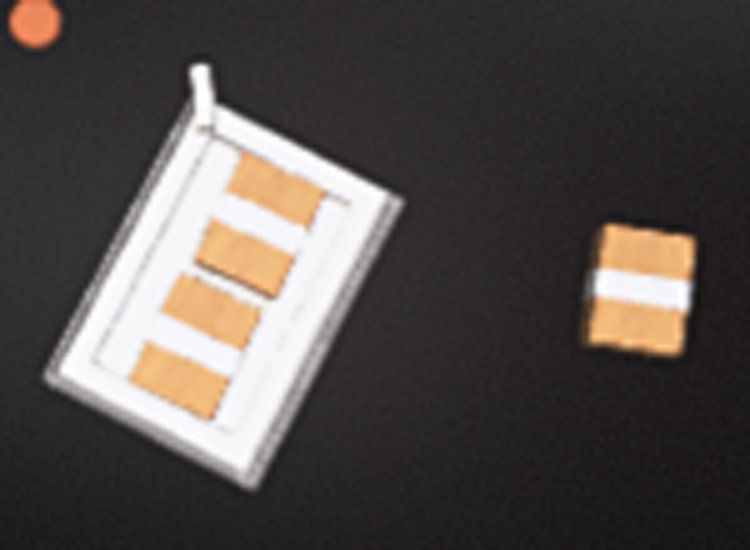

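View pics/sz.png

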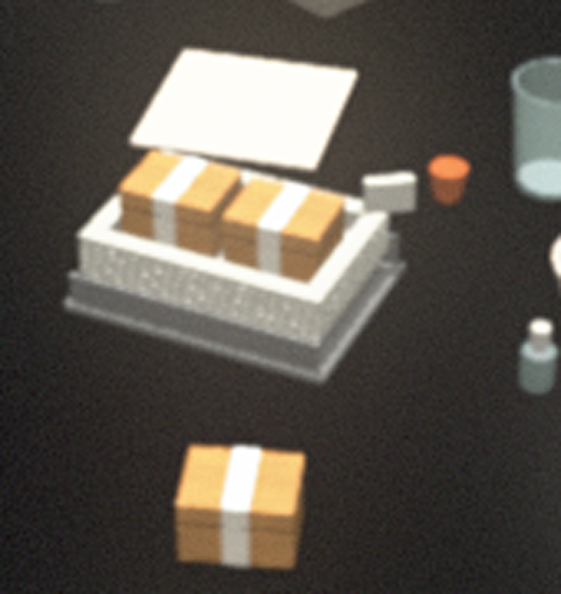

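```bash
cat > vis.py <<'E'
import numpy as np, cv2
from rig import get_calibration
def px2plane(n,uv,z):
    c=get_calibration(n);K=c["camera_matrix"];T=c["world_from_camera"]
    uv=np.atleast_2d(uv).astype(float)
    d=np.c_[uv,np.ones(len(uv))]@np.linalg.inv(K).T@T[:3,:3].T
    o=T[:3,3]; s=(z-o[2])/d[:,2]
    return (o+d*s[:,None])[:,:2]
def proj(n,P):
    c=get_calibration(n);K=c["camera_matrix"];T=np.linalg.inv(c["world_from_camera"])
    p=np.atleast_2d(P)@T[:3,:3].T+T[:3,3]; p=p@K.T
    return p[:,:2]/p[:,2:]
def masks(n,im):
    hsv=cv2.cvtColor(im,cv2.COLOR_RGB2HSV)
    return hsv
E
python3 - <<'E'
from vis import *
np.set_printoptions(precision=1,suppress=True)
im=cv2.imread("pics/top0.png"); hsv=cv2.cvtColor(im,cv2.COLOR_BGR2HSV)
H,S,V=[hsv[...,i].astype(int) for i in range(3)]
org=((H>8)&(H<25)&(S>80)&(V>150)).astype(np.uint8)
wht=((S<60)&(V>190)).astype(np.uint8)
def comps(m,roi,amin=20):
    x0,x1,y0,y1=roi; mm=np.zeros_like(m); mm[y0:y1,x0:x1]=m[y0:y1,x0:x1]
    n,l,st,c=cv2.connectedComponentsWithStats(mm)
    return [(i,st[i,4],c[i],(l==i)) for i in range(1,n) if st[i,4]>=amin]
for nm,m,roi in (("org",org,(260,420,200,330)),("wht",wht,(195,420,200,330))):
    for i,a,c,mk in comps(m,roi):
        pts=np.argwhere(mk)[:,::-1].astype(np.float32)
        print(nm,a,c,cv2.minAreaRect(pts))
        z=dict(org=86 if c[0]<370 else 45,wht=60 if c[0]>270 else 6)[nm]
        if c[0]>370: z=45
        w=px2plane("top",pts,z).astype(np.float32)
        r=cv2.minAreaRect(w); print("   world",w.mean(0),r, "corners",cv2.boxPoints(r).tolist() if a>500 else "")
E
```

```text
org 59 [276.4 213.6] ((276.5, 213.5), (9.0, 7.0), 0.0)
   world [665.3 117.3] ((665.6469116210938, 116.99971008300781), (26.429290771484375, 20.885690689086914), 88.44315338134766) corners 
org 148 [324.8 247.6] ((324.8185119628906, 247.59930419921875), (17.87628746032715, 8.19329833984375), 24.443954467773438)
   world [561.1 -21.8] ((561.0963745117188, -21.774805068969727), (52.036529541015625, 23.943113327026367), 63.84901809692383) corners 
org 168 [318.4 261.4] ((318.4278869628906, 261.4123840332031), (17.971628189086914, 9.138114929199219), 23.96249008178711)
   world [521.5  -2.1] ((521.3882446289062, -2.1346073150634766), (52.07120132446289, 26.49806022644043), 64.37330627441406) corners 
org 162 [399. 260.] ((399.0799560546875, 259.94000244140625), (18.526199340820312, 8.626703262329102), 8.130102157592773)
   world [ 522.3 -243. ] ((522.501953125, -243.32095336914062), (55.1273078918457, 25.958127975463867), 80.24332427978516) corners 
org 152 [311.9 272. ] ((312.0000305175781, 272.0000305175781), (17.88854217529297, 8.049844741821289), 26.56505012512207)
   world [491.3  1
[... 1016 characters left out ...]
4296875, 122.15432739257812]]
wht 2390 [234.4 263.4] ((234.33599853515625, 263.3875427246094), (48.87840270996094, 49.52605056762695), 17.744672775268555)
   world [529.2 255.8] ((529.626953125, 255.54248046875), (150.17819213867188, 149.40745544433594), 71.67981719970703) corners [[435.1070861816406, 207.74066162109375], [576.9417724609375, 160.77789306640625], [624.1468505859375, 303.34429931640625], [482.3121337890625, 350.30706787109375]]
wht 110 [398.1 267.4] ((398.02886962890625, 267.3121337890625), (18.55097770690918, 5.778173446655273), 8.746161460876465)
   world [ 500.4 -239.3] ((500.5374755859375, -239.0751953125), (55.08503723144531, 17.309423446655273), 79.6336898803711) corners
```

```bash
cat >> vis.py <<'E'
def R2(a): return np.array([[np.cos(a),-np.sin(a)],[np.sin(a),np.cos(a)]])
def rect(c,yaw,L,W,z):
    q=np.array([[L,W],[-L,W],[-L,-W],[L,-W]])/2.
    return np.c_[np.array(c)+q@R2(yaw).T,np.full(4,z)]
def fin(c,yaw,z): # tab outline
    p=np.array([90,60.]);d=p/np.hypot(*p);n=np.array([-d[1],d[0]])
    q=np.array([p+18*d+5*n,p-18*d+5*n,p-18*d-5*n,p+18*d-5*n])
    return np.c_[np.array(c)+q@R2(yaw).T,np.full(4,z)]
def overlay(n,im,polys,roi,f,out):
    x0,x1,y0,y1=roi
    z=cv2.resize(im[y0:y1,x0:x1],None,fx=f,fy=f,interpolation=cv2.INTER_CUBIC)
    for P,col in polys:
        p=(proj(n,P)-[x0,y0]+0.5)*f-0.5
        cv2.polylines(z,[np.round(p*16).astype(int)],True,col,1,cv2.LINE_AA,4)
    cv2.imwrite(out,z)
E
cat > ov.py <<'E'
from vis import *
import sys
def go(tag,base,A,B,tray,ft="pics/top0.png",fs="pics/side0.png"):
    polys=[]
    g=(0,255,0);r=(0,0,255);b=(255,0,0)
    if base: polys+= [(rect(base[:2],np.radians(base[2]),70,54,z),g) for z in (0,45)]
    for X in (A,B):
        if X: polys+= [(rect(X[:2],np.radians(X[2]),70,54,86),g)]
    if tray: polys+=[(rect(tray[:2],np.radians(tray[2]),182,122,60),r),(rect(tray[:2],np.radians(tray[2]),200,146,0),b),(fin(tray[:2],np.radians(tray[2]),86),b)]
    overlay("top",cv2.imread(ft),polys,(270,420,210,320),5,f"pics/ovt{tag}.png")
    overlay("side",cv2.imread(fs),polys,(230,400,180,360),3.3,f"pics/ovs{tag}.png")
E
python3 - <<'E'
from ov import *
print(px2plane("top",[[315,266.7],[317,267],[316,266.8]],60))
go(1,(500.2,-238.9,-10.3),(471.9,27,-28.4),(541.3,-12,-28.4),tuple(px2plane("top",[[316,266.8]],60)[0])+(-28.4,))
E
```

```text
[[508.19675756   8.38338898]
 [507.14765422   2.51435785]
 [507.81960055   5.44490057]]
```

View pics/ovt1.png

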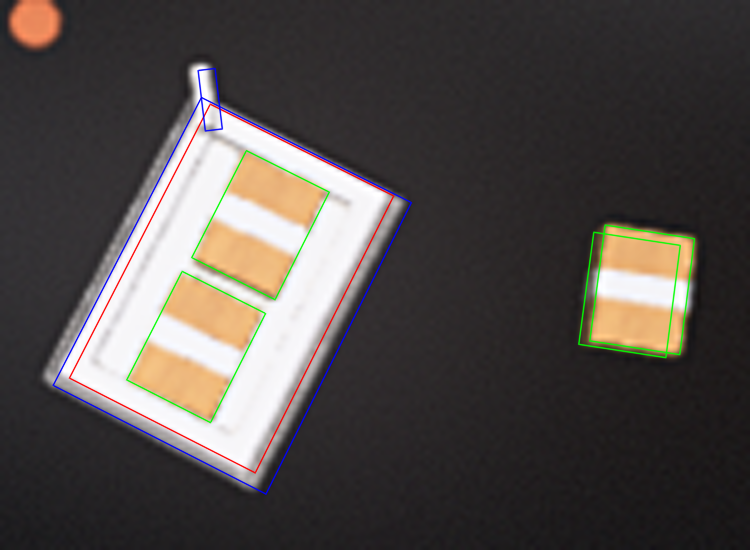

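View pics/ovs1.png

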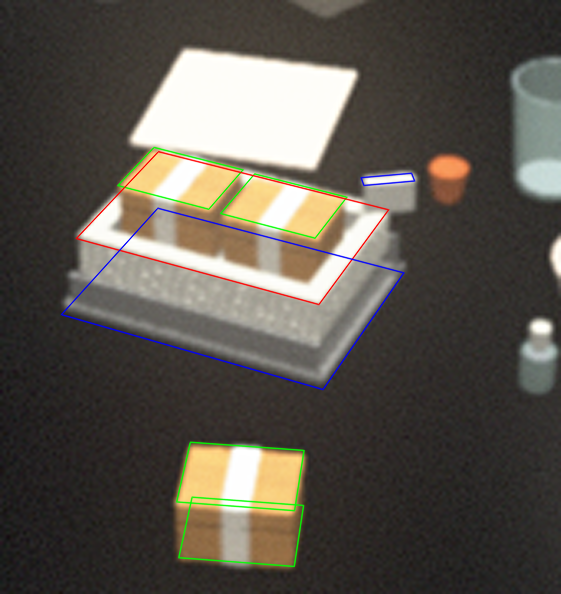

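```bash
cat > h.py <<'E'
from rig import *
import numpy as np, cv2
from scipy.spatial.transform import Rotation as Ro
np.set_printoptions(precision=3,suppress=True)
def down(yaw_deg):
    """tool z down, tool y along the y axis of a body with this yaw"""
    a=np.radians(yaw_deg); y=np.array([-np.sin(a),np.cos(a),0]); z=np.array([0,0,-1.]); x=np.cross(y,z)
    return Ro.from_matrix(np.c_[x,y,z]).as_rotvec()
def snap(tag):
    for n in ("side","top"):
        cv2.imwrite(f"pics/{n}{tag}.png",camera(n)[:,:,::-1])
A=(471.9,27.0,-28.4); B=(541.3,-12.0,-28.4); BASE=(500.2,-238.9,-10.3); TRAY=(508,8.5,-28.4)
TILE=(529.6,255.6)
E
python3 - <<'E'
from h import *
for y in (-28.4,151.6):
    print(y,ik([541.3,-12,250],down(y)),ik([471.9,27,143],down(y)))
for y in (-10.3,169.7): print(y,ik([500.2,-238.9,147],down(y)))
E
```

```text
-28.4 [-0.065  0.189  2.077 -0.     0.876 -1.14 ] [ 0.008  0.28   2.236 -0.     0.625 -1.067]
151.6 [-0.065  0.189  2.077 -0.     0.876  2.001] [ 0.008  0.28   2.236 -0.     0.625  2.074]
-10.3 [-0.488  0.376  2.077  0.     0.688 -1.879]
169.7 [-0.488  0.376  2.077 -0.     0.688  1.263]
```

```bash
python3 - <<'E'
from h import *
r=down(B[2])
goto([B[0],B[1],260],r)
print(get_eef_pos(), get_wrist_force())
print(servo_line([B[0],B[1],143],max_speed=100,max_force=8))
print(get_eef_pos()); 
close(); print("open",get_opening(),get_wrist_force(),get_time_s())
snap("1")
E
```

```text
[541.456 -11.456 260.05 ] [ 0.605 -0.364 -0.078]
False
[541.656 -12.017 143.593]
open 54.14242322048906 [-1.209 -0.863  1.644] 4.55
```

```bash
python3 - <<'E'
import cv2
s=cv2.imread("pics/side1.png"); cv2.imwrite("pics/s1z.png",cv2.resize(s[120:360,200:430],None,fx=2.5,fy=2.5))
E
```

```text
(no output)
```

View pics/s1z.png

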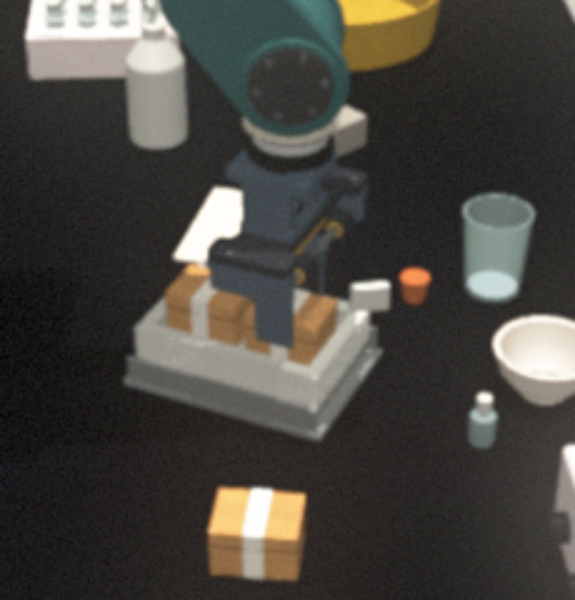

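```bash
python3 - <<'E'
from h import *
p=get_eef_pos()
servo_line([p[0],p[1],270],max_speed=100)
print(get_opening(),get_wrist_force())
servo_line([BASE[0],BASE[1],270],down(BASE[2]),max_speed=200)
servo_line([BASE[0],BASE[1],165],max_speed=120)
hold(0.3); print(get_eef_pos(),get_wrist_force(),get_opening(),get_time_s())
snap("2")
s=cv2.imread("pics/side2.png"); cv2.imwrite("pics/s2z.png",cv2.resize(s[200:380,220:400],None,fx=3.3,fy=3.3))
E
```

```text
54.55965298165134 [-0.497 -0.213 -2.342]
[ 500.336 -238.983  165.398] [-0.144 -0.089 -1.751] 54.08941901663546 8.6917
```

View pics/s2z.png

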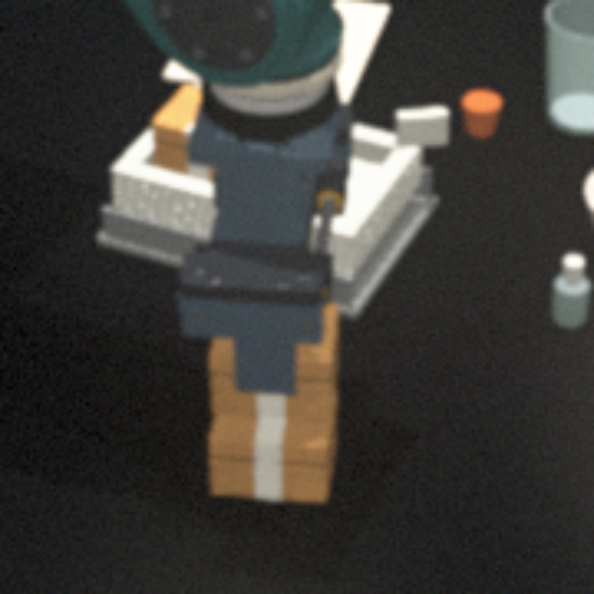

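```bash
python3 - <<'E'
from h import *
t=servo_line([BASE[0],BASE[1],145.5],max_speed=25,max_force=2.5)
print(t,get_eef_pos(),get_wrist_force())
open_gripper(); hold(0.2); print(get_opening(),get_eef_pos(),get_wrist_force())
p=get_eef_pos()
servo_line([p[0],p[1],270],max_speed=150)
r=down(A[2])
servo_line([A[0],A[1],260],r,max_speed=250)
print(get_time_s()); snap("3")
t=cv2.imread("pics/top3.png"); cv2.imwrite("pics/t3z.png",cv2.resize(t[210:320,270:420],None,fx=5,fy=5))
s=cv2.imread("pics/side3.png"); cv2.imwrite("pics/s3z.png",cv2.resize(s[180:360,230:400],None,fx=3.3,fy=3.3))
E
```

```text
True [ 500.146 -238.828  146.962] [-0.295  0.291  5.587]
91.09043136249825 [ 499.664 -238.607  146.682] [-0.397 -0.225 -0.323]
12.5917
```

View pics/t3z.png

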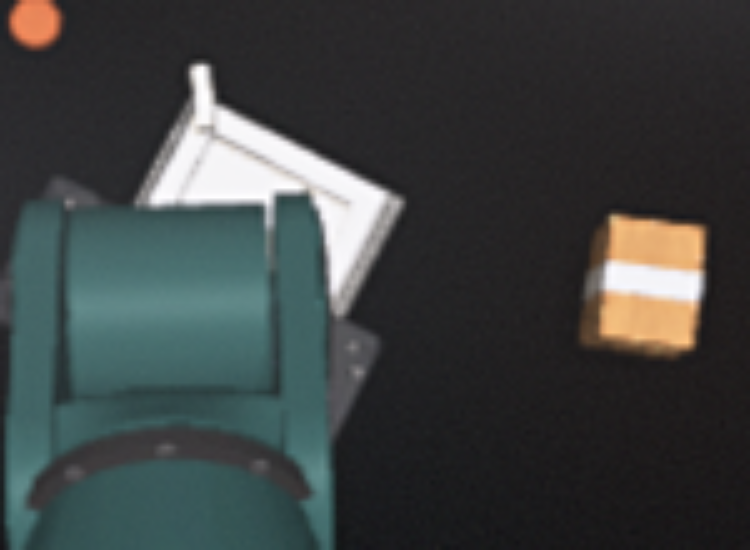

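View pics/s3z.png

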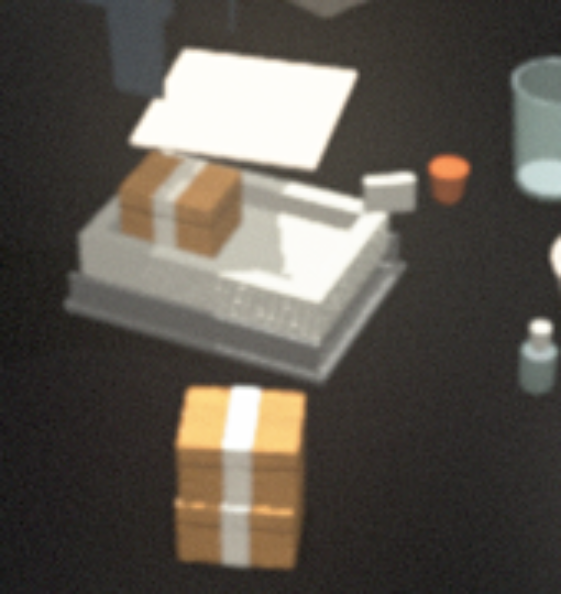

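```bash
python3 - <<'E'
from ov import *
for c,z in (((500.2,-238.9),0),):
    polys=[(rect((500.2,-238.9),np.radians(-10.3),70,54,z),(0,255,0)) for z in (0,45)]+[(rect((500.2,-238.9),np.radians(-10.3),70,54,90),(0,0,255))]
overlay("top",cv2.imread("pics/top3.png"),polys,(375,420,245,290),12,"pics/o3t.png")
overlay("side",cv2.imread("pics/side3.png"),polys,(275,330,290,360),8,"pics/o3s.png")
a=cv2.imread("pics/o3t.png");b=cv2.imread("pics/o3s.png")
h=max(a.shape[0],b.shape[0]);c=np.zeros((h,a.shape[1]+b.shape[1],3),np.uint8)
c[:a.shape[0],:a.shape[1]]=a;c[:b.shape[0],a.shape[1]:]=b;cv2.imwrite("pics/o3.png",cv2.resize(c,None,fx=.8,fy=.8,interpolation=cv2.INTER_AREA));print(c.shape)
E
```

```text
(560, 980, 3)
```

View pics/o3.png

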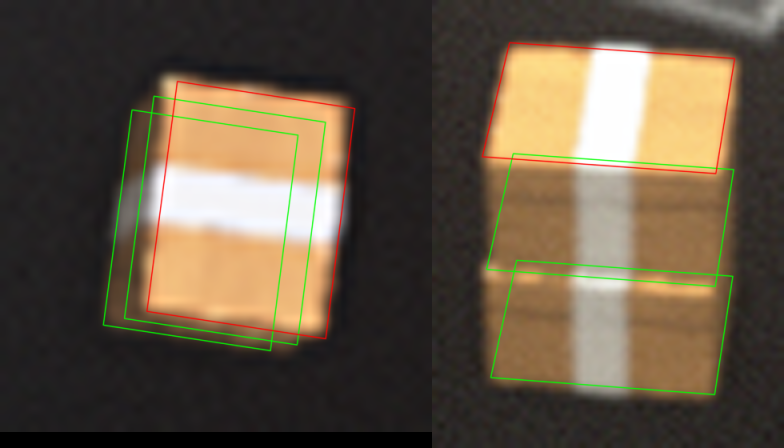

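```bash
python3 - <<'E'
from h import *
servo_line([A[0],A[1],143],max_speed=100,max_force=8)
close(); print("open",get_opening(),get_wrist_force(),get_eef_pos())
p=get_eef_pos()
servo_line([p[0],p[1],290],max_speed=100)
X,Y=500.5,-238.2
servo_line([X,Y,290],down(BASE[2]),max_speed=200)
servo_line([X,Y,200],max_speed=100)
hold(0.3); print(get_eef_pos(),get_opening())
snap("4")
s=cv2.imread("pics/side4.png"); cv2.imwrite("pics/s4z.png",cv2.resize(s[180:360,230:400],None,fx=3.3,fy=3.3))
E
```

```text
open 53.726395343585935 [-1.315 -0.432  1.923] [471.888  26.991 143.05 ]
[ 500.632 -238.266  200.345] 53.785388117796494
```

View pics/s4z.png

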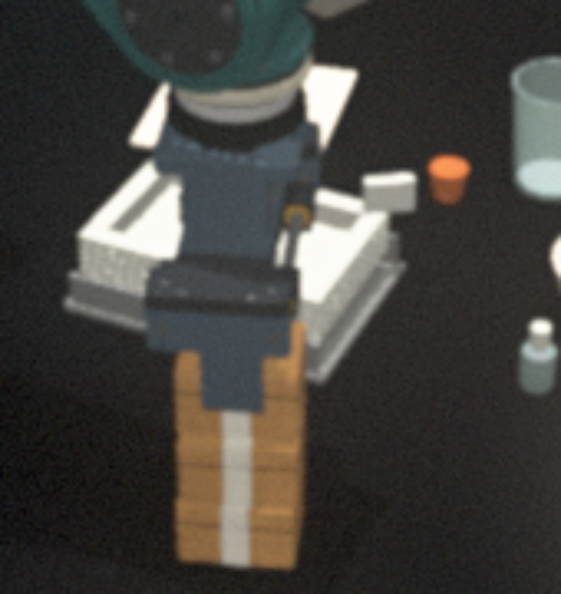

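```bash
python3 - <<'E'
from h import *
from vis import *
X,Y=500.5,-238.2
t=servo_line([X,Y,190.5],max_speed=20,max_force=2)
print(t,get_eef_pos(),get_wrist_force())
open_gripper(); hold(0.3); print(get_opening(),get_eef_pos(),get_wrist_force())
p=get_eef_pos()
servo_line([p[0],p[1],290],max_speed=150)
# move to above tab
c=np.array(TRAY[:2]); d=np.array([90,60.])@R2(np.radians(TRAY[2])).T
tab=c+d; print("tab",tab)
servo_line([tab[0]-60,tab[1],280],down(TRAY[2]),max_speed=250)
print(get_time_s()); snap("5")
t=cv2.imread("pics/top5.png"); cv2.imwrite("pics/t5z.png",cv2.resize(t[210:320,270:420],None,fx=5,fy=5))
s=cv2.imread("pics/side5.png"); cv2.imwrite("pics/s5z.png",cv2.resize(s[180:360,230:400],None,fx=3.3,fy=3.3))
E
```

```text
True [ 500.613 -238.212  191.908] [0.546 0.791 3.06 ]
91.13820773081069 [ 500.131 -238.005  191.721] [ 0.829 -0.227 -0.173]
tab [615.706  18.473]
22.675
```

View pics/t5z.png

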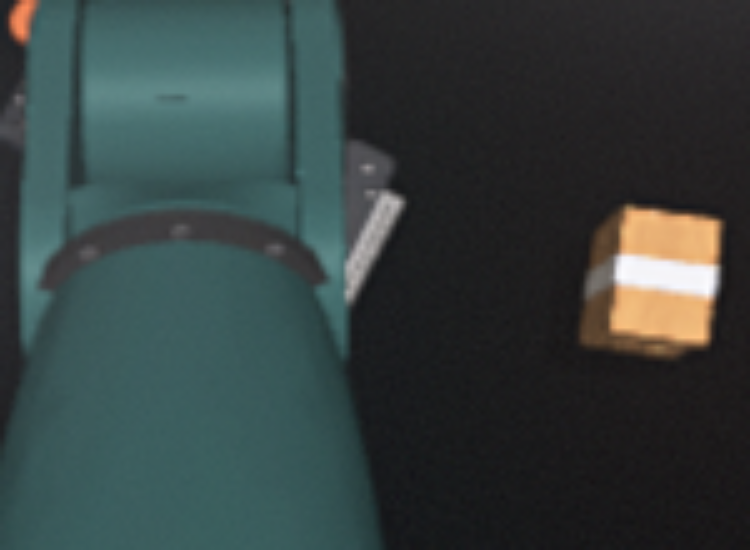

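View pics/s5z.png

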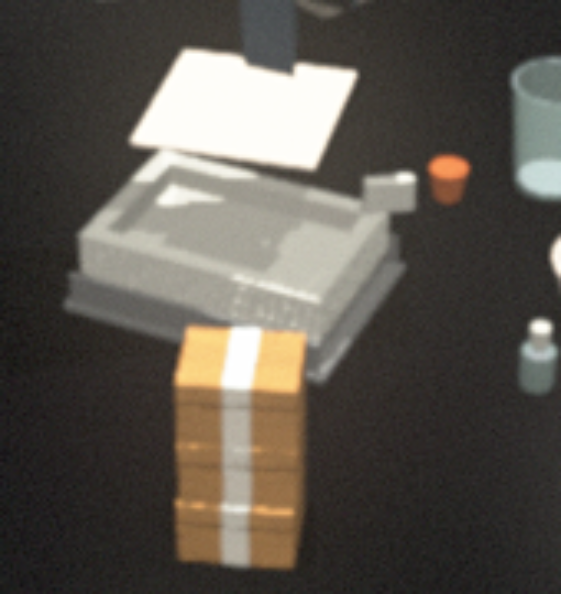

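```bash
python3 - <<'E'
from vis import *
def fit(tray,out):
    P=[(fin(tray[:2],np.radians(tray[2]),86),(0,0,255)),(fin(tray[:2],np.radians(tray[2]),60),(0,255,0)),(rect(tray[:2],np.radians(tray[2]),182,122,60),(255,0,0))]
    overlay("top",cv2.imread("pics/top0.png"),P,(297,327,217,247),16,"pics/a.png")
    overlay("side",cv2.imread("pics/side0.png"),P,(330,365,220,255),14,"pics/b.png")
    a=cv2.imread("pics/a.png");b=cv2.imread("pics/b.png");m=min(len(a),len(b))
    cv2.imwrite(out,cv2.resize(np.hstack([a[:m],b[:m]]),(800,400)))
fit((508.5,9,-28.4),"pics/f1.png")
E
```

```text
(no output)
```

View pics/f1.png

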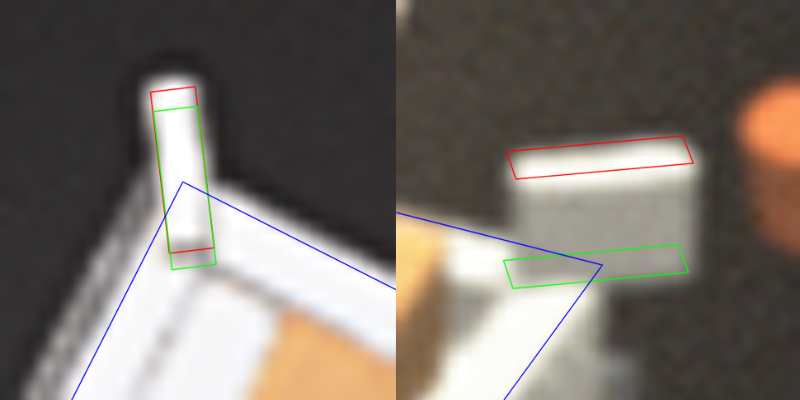

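```bash
cat >> h.py <<'E'
T=(509.3,8.5,-28.4)
def tw(x,y):
    a=np.radians(T[2]); return np.array([T[0]+x*np.cos(a)-y*np.sin(a), T[1]+x*np.sin(a)+y*np.cos(a)])
TAB=tw(90,60); HEEL=np.r_[tw(-80,-50),38.0]
GY=np.degrees(np.arctan2(60,90))+T[2]
E
python3 - <<'E'
from h import *
r=down(GY)
print(TAB,HEEL,GY,ik([TAB[0],TAB[1],142],r))
servo_line([TAB[0],TAB[1],250],r,max_speed=150)
f=servo_line([TAB[0],TAB[1],142],max_speed=80,max_force=6)
print(f,get_eef_pos(),get_wrist_force())
hold(.1);snap("6")
s=cv2.imread("pics/side6.png"); cv2.imwrite("pics/s6z.png",cv2.resize(s[180:320,240:420],None,fx=4,fy=4))
E
```

```text
[617.006  18.473] [415.147   2.568  38.   ] 5.2900675259797865 [-0.008  0.463  1.951 -0.     0.728 -1.671]
False [617.285  18.46  142.493] [ 0.521 -0.257  0.441]
```

View pics/s6z.png

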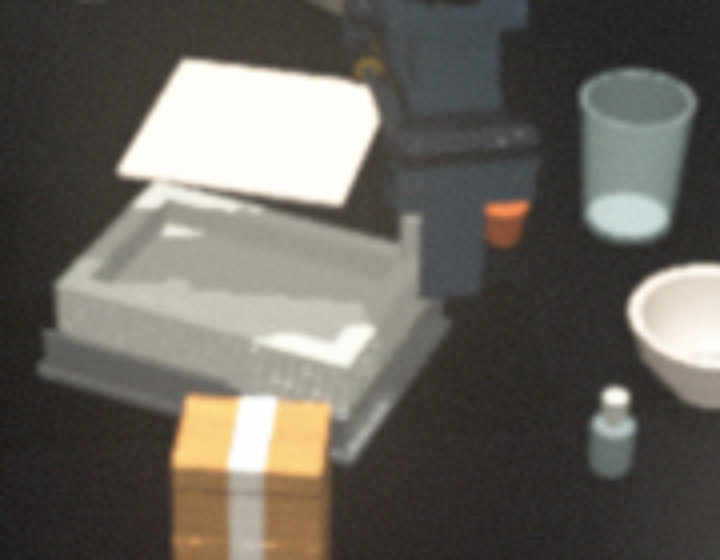

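```bash
python3 - <<'E'
from h import *
close(); hold(.2)
print(get_opening(),get_eef_pos(),get_wrist_force(),get_moment(),get_time_s())
E
```

```text
9.845041034380303 [617.051  18.473 141.99 ] [ 1.151 -0.272 -0.09 ] [ 0.06  -0.029  0.101] 26.625
```

```bash
python3 - <<'E'
from h import *
p0=np.array(get_eef_pos()); R0=Ro.from_rotvec(get_tcp_rot())
d=p0-HEEL; d[2]=0; d/=np.linalg.norm(d); ax=np.cross(d,[0,0,1])
np.save("peel.npy",np.r_[p0,R0.as_rotvec(),ax])
for th in (0.03,0.06,0.09,0.12):
    Q=Ro.from_rotvec(ax*th)
    servo_line(HEEL+Q.apply(p0-HEEL),(Q*R0).as_rotvec(),max_speed=30)
    print(th,get_eef_pos(),get_wrist_force(),get_moment(),get_opening(),get_time_s())
snap("7")
s=cv2.imread("pics/side7.png"); cv2.imwrite("pics/s7z.png",cv2.resize(s[180:320,240:420],None,fx=4,fy=4))
E
```

```text
0.03 [613.776  18.218 148.433] [-0.528  0.133  0.992] [ 0.057 -0.035 -0.082] 9.855865944190448 27.0
0.06 [610.499  18.012 154.426] [-0.945  2.055  4.452] [ 0.314  0.091 -0.139] 9.621757936175419 27.375
0.09 [606.97   17.721 160.112] [0.585 2.752 2.303] [ 0.472 -0.185 -0.188] 9.876852434512722 27.75
0.12 [603.048  17.237 165.63 ] [ 1.822  0.156 -2.166] [ 0.171 -0.325 -0.025] 10.015227437170243 28.125
```

View pics/s7z.png

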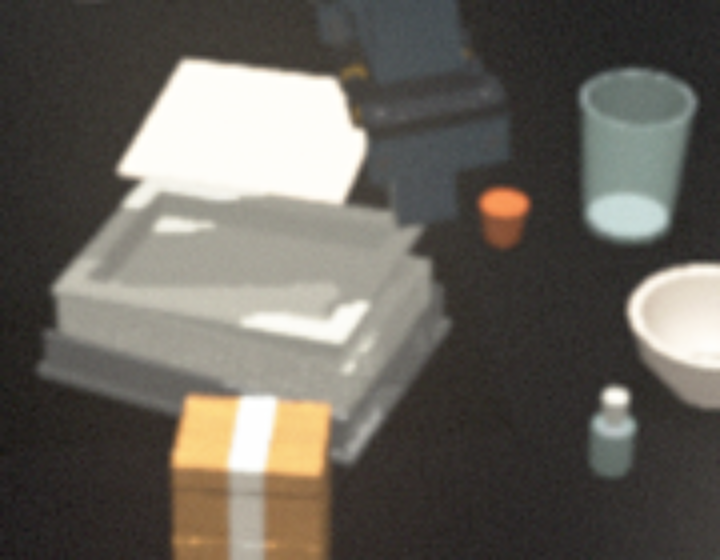

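```bash
python3 - <<'E'
from h import *
v=np.load("peel.npy"); p0=v[:3]; R0=Ro.from_rotvec(v[3:6]); ax=v[6:]
Q=Ro.from_rotvec(ax*0.155)
servo_line(HEEL+Q.apply(p0-HEEL),(Q*R0).as_rotvec(),max_speed=30)
hold(0.4)
print(get_eef_pos(),get_wrist_force(),get_moment(),get_opening(),get_time_s())
snap("8")
s=cv2.imread("pics/side8.png"); cv2.imwrite("pics/s8z.png",cv2.resize(s[180:320,240:420],None,fx=4,fy=4))
E
```

```text
[598.63   17.037 171.944] [1.658 1.912 0.266] [ 0.48  -0.069 -0.138] 10.007455586608167 29.0417
```

View pics/s8z.png

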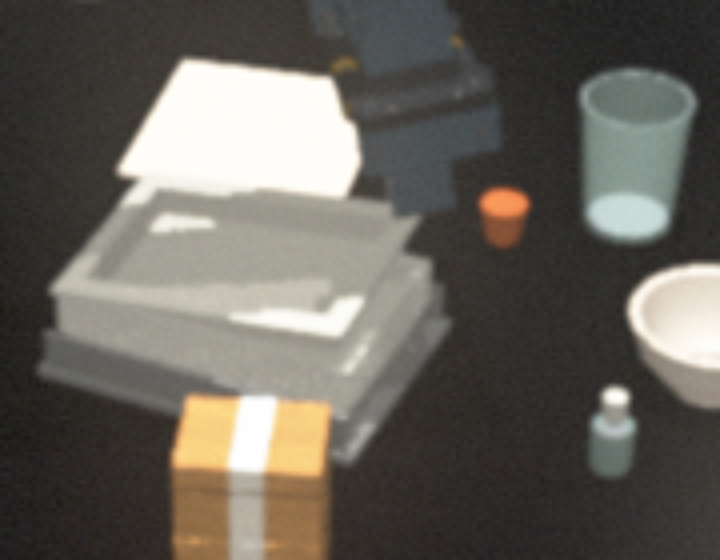

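```bash
python3 - <<'E'
from h import *
from vis import *
v=np.load("peel.npy"); ax=v[6:]
R=rect(T[:2],np.radians(T[2]),182,122,60)
P=[(R,(255,0,0))]+[(HEEL+Ro.from_rotvec(ax*t).apply(R-HEEL),c) for t,c in ((0.1,(0,255,255)),(0.155,(0,0,255)))]
overlay("side",cv2.imread("pics/side8.png"),P,(240,360,190,290),6,"pics/o8.png")
E
```

```text
(no output)
```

View pics/o8.png

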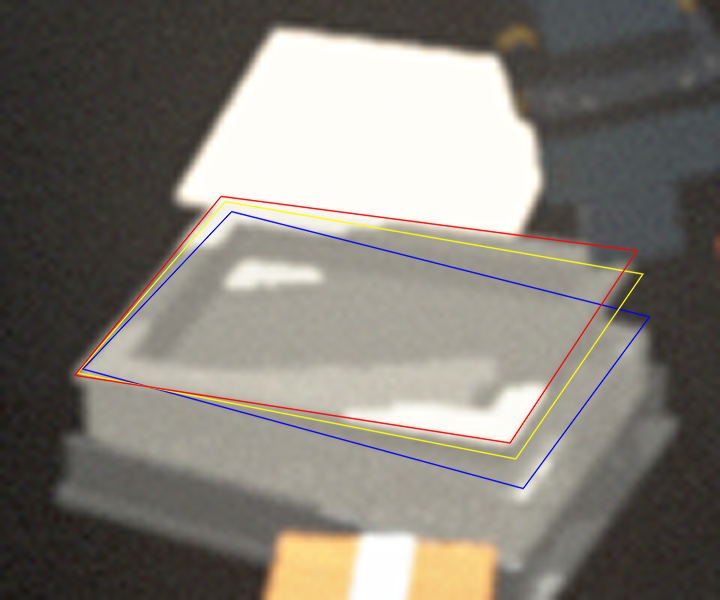

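```bash
python3 - <<'E'
from h import *
p=np.array(get_eef_pos())
for dz in (4,8,12,18):
    servo_line([598.63,17.037,p[2]+dz],max_speed=20)
    print(dz,get_wrist_force(),get_moment(),get_opening(),get_time_s())
snap("9")
s=cv2.imread("pics/side9.png"); cv2.imwrite("pics/s9z.png",cv2.resize(s[180:320,240:420],None,fx=4,fy=4))
E
```

```text
4 [ 1.854  3.051 -1.126] [ 0.755 -0.286 -0.468] 10.086320745276765 29.4917
8 [ 2.402  2.767 -0.312] [ 0.635 -0.209 -0.358] 9.595714893132694 29.8417
12 [ 2.39   0.891 -1.004] [ 0.647 -0.207 -0.352] 9.798213529043327 30.1917
18 [-0.259 -0.268 -1.276] [0.004 0.078 0.027] 9.439469438620208 30.6417
```

View pics/s9z.png

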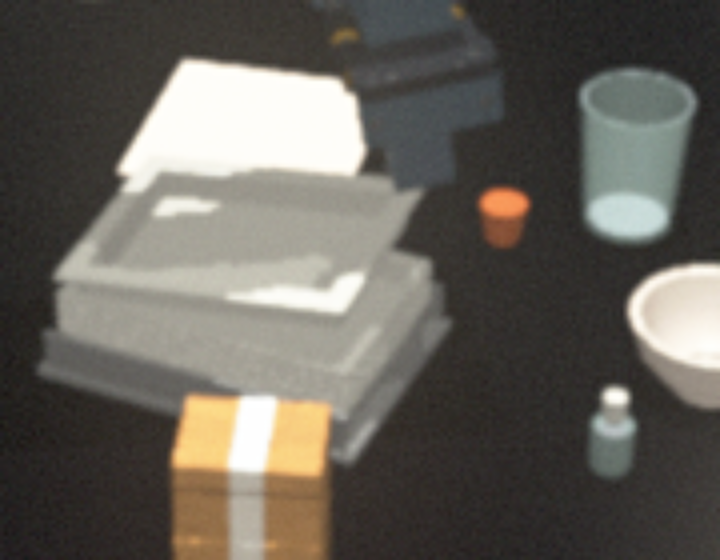

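```bash
python3 - <<'E'
from h import *
p=np.array(get_eef_pos())
servo_line([p[0],p[1],290],max_speed=60)
r=down(GY)
servo_line([617,18.5,290],r,max_speed=60)
servo_line([TILE[0]+107.7,TILE[1]+10,290],r,max_speed=100)
servo_line([TILE[0]+107.7,TILE[1]+10,254],r,max_speed=60)
hold(1)
print(get_eef_pos(),get_wrist_force(),get_moment(),get_opening(),get_time_s())
snap("10")
E
```

```text
[637.297 265.593 253.985] [0.538 0.331 0.303] [ 0.055 -0.086  0.007] 9.451208197230232 37.4
```

View pics/side10.png

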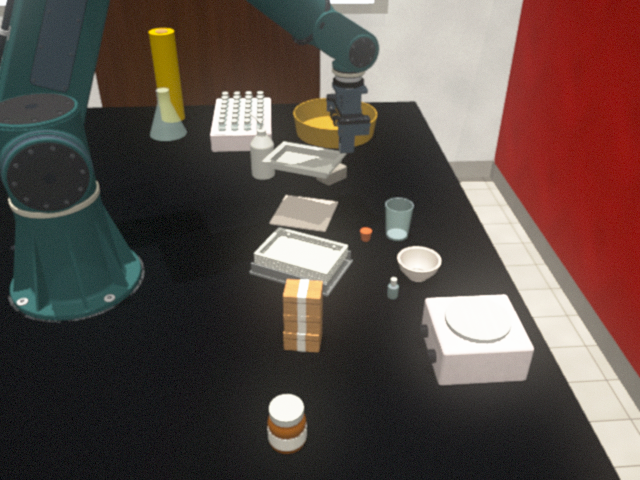

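View pics/top10.png

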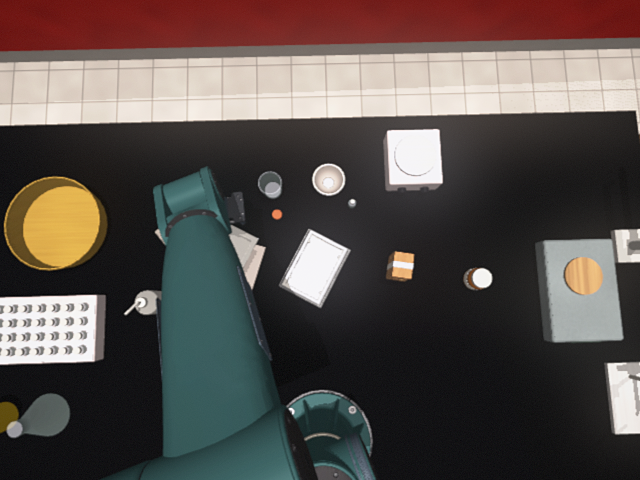

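```bash
python3 - <<'E'
from h import *
from vis import *
print("wash",px2plane("top",[[152,302]],130), "spout",px2plane("top",[[128,312]],150))
P=[(rect(TILE,np.radians(T[2]),182,122,172),(0,0,255)),(rect(TILE,np.radians(T[2]),160,100,150),(0,255,0))]
overlay("side",cv2.imread("pics/side10.png"),P,(240,390,100,200),5,"pics/o10.png")
E
```

```text
wash [[418.436 459.14 ]] spout [[393.421 515.766]]
```

View pics/o10.png

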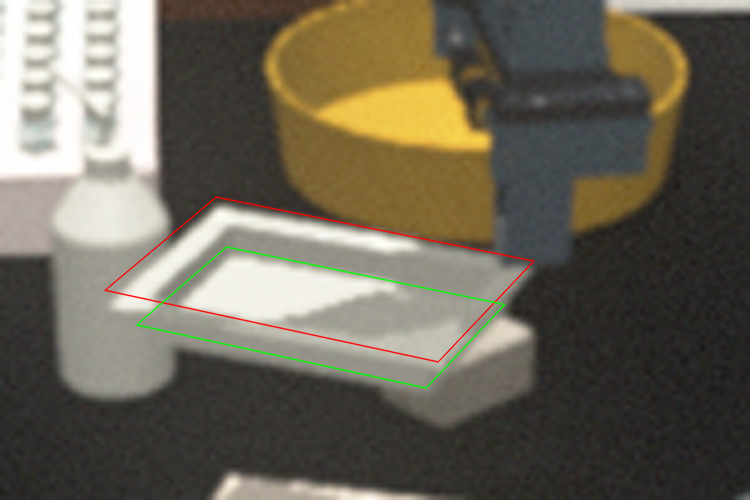

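```bash
python3 - <<'E'
from h import *
print(get_joint_velocities(),get_opening(),get_time_s()); job_done()
E
```

```text
[-0.     0.001  0.     0.001 -0.001  0.   ] 9.778681776314164 37.5
the job is handed in; nothing more can be done
```

The job is handed in at about 37.5 s. The three boxes stand in one column, and the gripper holds the top tray over the white tile, its underside about 150 mm above the bench. `job_done()` gives no verdict, so these are my own checks.

- **Column:** In the last side view all three boxes stand in one column with their bands lined up. The box placed first sits about 2.5 mm off the bottom one, and the top box about 2 mm off that. The limit is 9 mm.
- **Peel:** I gripped the tab and tilted the tray about its heel to 0.155 rad. The picture matched a tray at that tilt with the heel still in the nest. I then lifted it straight up, and the lower trays stayed down in every picture.
- **Final hold:** The arm was still, and the finger opening of 9.8 mm matches the 10 mm tab. In the side view the tray is about 0.03 rad low at the heel end, against a limit of 0.25 rad, and it lines up with the tile. It touches nothing else that I can see.
- **Bystanders:** None appears to have moved in the final pictures, though I judged that by eye and did not measure it.

**Disagreements:** The two cameras differed by about 2 mm on the tab position, so I used a value in between. The grip closed without any side force. The wrist force is too noisy to confirm the tray's 0.6 N weight; it read +0.3 N while holding the tray.

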